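# Put the label printer back into service after a roll change

### The arm

A 6-joint arm with a two-finger parallel gripper is mounted at the origin on the work surface. World frame = base frame: x ahead of the robot, y to its left, z up, the work surface at z = 0. Lengths are in m, angles in rad, forces in N, time in s.
With the tool pointing down it reaches from about 0.375 to 0.9 m from the base axis. Payload 3.1 kg.
Tool frame: the origin (TCP) lies midway between the tips of the shut fingers; the grasp point (between the pads) lies 19 mm behind it; z points along the fingers, y is the line along which they close (so a half turn about z gives the same grasp; the last joint's range is limited). The gripper opens to 85 mm and grips with 20 to 120 N. Pads are 22 mm wide; open, the fingers measure 114 mm over their backs; the gripper's body (76 mm by 85 mm) begins 54 mm behind the grasp point. The pads swing forward as they close: fully open they stand 13 mm farther back than shut.
Start: joints at [1.133, 0.527, 1.433, -0, 1.181, -0.178], TCP at [0.161, 0.604, 0.231] pointing down, gripper open.
Joint ranges: [-3.08, 3.08], [-0.75, 2.2], [0.22, 2.44], [-1.43, 4.57], [0, 2.65], [-2.85, 2.85]. Speed limits (rad/s): [2.79, 2.79, 3.14, 3.14, 3.14, 3.14].

### API

Orientations are given as a unit quaternion [x, y, z, w].
In Python, from station import manip gives the robot as it stands.
- The arm moves only by the tool step_arm, never from a script. Its argument "targets" is text: rows parted by semicolons, each of 4 numbers parted by spaces: the shift along the tool's x, y, z in mm, then the turn about the tool's z in degrees. A call has 1 to 12 rows; each row is the pose to reach, as a shift and turn from the pose commanded when the call began, along the tool's axes at that moment; what a row does not reach only later rows make up. A row lasts 1/10 s, in which the tool goes at most 50 mm and 8.59 degrees, less where a joint would pass 70% of its speed; a pose out of reach is approached as far as the arm can. A call with a gripper value outside its range is refused whole. "gripper" is the closure, from 0 (fully open) to 1 (shut), set as the call begins (left out, the last holds). The fingers move at their own pace and stop on an object; "squeeze" is the grip in N (left out, the last holds). Time passes only in rows, so rows that repeat a pose let the fingers close. It gives the time, the measured TCP pose, the force, the opening and the grip force at its end, in the units of the state.
- manip.sense(): the state, without advancing time (a new reading comes with each control period).
- manip.snapshot(name): name is "scene" or "side" or "wrist"; returns the picture (480x640x3 uint8, red, green, blue); there is no depth.
- manip.get_calibration(name): a dict with "fov_y" (degrees; the focal length in pixels is half the picture's height over the tangent of half this angle, whatever the lens; pixels are square), "cx", "cy" (the principal point, pixels), "extrinsics" (4x4, takes a point from camera to world coordinates); the wrist camera has in their place "tool_from_camera" (4x4, takes a point from camera to tool coordinates, whose origin is the TCP and whose axes are the flange's). Camera axes: x right, y down, z forward; pixel columns grow to the right and rows downward; lengths in m; the calibration is good to about 2 mm. A picture is of the moment at which its call begins: read the wrist's pose just before it. get_calibration takes no time and is no camera call.
- manip.sign_off(): hands the job in; it is judged then, once.
Trained networks look in the newest picture that a camera, given by its name, has taken for a name from the list of things; names that differ only in an ending like _2 or _b are one class to them, and where a whole thing is asked for, a point or a joint stands for the part that bears it (a point fixed in the world has none). Each returns a list of dicts, best first, with "p" (0 to 1); they miss things now and then, are a little off and sometimes report something else, mostly with a low value. They report only what shows in the picture. A call takes as long as a camera call.
- manip.recognise(camera, query): "position" ([column, row] in pixels, amid what is visible of it).
- manip.masks_of(camera, query): "pixels" (480x640 bool, what is visible of it) and "position" ([column, row] in pixels, amid what is visible of it).
- manip.mark_of(camera, query): "position" ([column, row] in pixels: a listed point, or the origin of a listed thing).
The state is a dict: "t": time; "q": joint angles; "qd": joint speeds; "tau": joint torques, N m; "tcp_pos": TCP position; "tool_rot": TCP orientation; "force": force on the tool from outside, world axes, zero at the start; "ft_torque": the same for the moment, N m; "finger_gap": opening from 0.0 (shut) to 1.0 (fully open); "gripper_force": force on a finger pad.
Only numpy, scipy, OpenCV 4.12 (cv2) and the standard library are available. Lean on these libraries where they do the work, as an engineer would, in place of code of your own. Each camera call takes 0.05 s, during which the arm holds its last target. There are 200 camera calls.

### The job

The shop's label printer has just been given a new roll and its lid still stands open. Working only by pushing with the closed fingers, push the lid down until it latches fully shut, then switch the printer on by pressing the raised front half of its power rocker, and last press the large round feed button all the way down and let it come back up. Do not press the small round pause button, and do not shift or lift the printer or the goods standing round it.

Things in the scene. Friction and masses are not known exactly. Their poses are not given: they have to be found in the camera images.
- printer: loose 2.6 kg label printer, 260 mm deep (x), 230 wide (y), 144 high. Origin: centre of underside; x from its front (label slot, robot side) to its rear, z up. Paper bay and lid at y -35 to 115 mm. At y -115 to -35 a column, its flat light-grey deck at z = 138, carries on the line y = -75 the feed button (x = -85), pause button (x = -35) and power rocker (x = 55)
- lid (a joint): lid angle, rad: 0 = fully shut and latched, larger = open (starts at 0.55 to 1.0, end stop 1.45). It stays where left above 0.5; a weak spring lifts an unlatched lid from the last 0.3 rad. Pushing it takes 1 to 3 N at lid_press; over the last 9 mm two spring catches need about 8 N there before they snap over and hold it at 0
- lid_hinge (a point): point on the lid's hinge axis (parallel to the printer's y), mid-width of the lid, at the printer's rear: printer x = 112, y = 40, z = 128 mm. The lid's front edge rises and swings back about it as it opens
- lid_press (a point): point on the lid's outer skin, mid-width, 32 mm behind its front edge; with the lid shut 198 mm in front of the hinge axis and 16 mm above it; moves with the lid. The lid is a flat panel 236 mm long, 150 mm wide with a clear window in its middle. Shut, its skin is level, 144 mm above the counter
- rocker (a joint): power rocker angle in rad: 0 = off (front half raised), 0.3 = on (front half down and level, rear half risen 6 mm above it at its end). It snaps over past the middle (0.15) and stays
- rocker_front (a point): middle of the top face of the rocker's front half, 12 mm from its pivot. Black V-shaped cap 40 mm long (printer's x, pivot at x = 55), 24 wide, in a grey bezel 50 by 34 mm, top 141 mm above the counter. Off: this point 150.5 mm high, face sloping up to the front by 0.3 rad; pushed straight down with 6 to 8 N it snaps on, face then level, 147 mm high
- feed (a joint): feed button travel in m: 0 = up, 0.005 = fully down; springs back, 4 N holds it fully down
- feed_top (a point): centre of the top face of the feed button, the large round black button nearest the front of the deck, 26 mm across, standing 9 mm above the deck (147 mm above the counter) in a ring 36 mm across and 1.5 mm high; pressed straight down
- pause (a joint): pause button travel in m: 0 = up, 0.003 = fully down; not to be pressed
- pause_top (a point): centre of the top face of the pause button, the small round black button 14 mm across and 6 mm above the deck, between feed button and rocker
- pickle_jar: green glass jar 76 mm across, 118 mm high; bystander; stands loose on the counter near the printer, origin at the centre of its underside, z up; to be left alone
- jam_jar: amber jar 68 mm across, 92 mm high; bystander; stands loose on the counter near the printer, origin at the centre of its underside, z up; to be left alone
- tin_can: can 74 mm across, 105 mm high; bystander; stands loose on the counter near the printer, origin at the centre of its underside, z up; to be left alone
- syrup_bottle: slim amber bottle 58 mm across, 165 mm high, behind the printer; bystander; stands loose on the counter near the printer, origin at the centre of its underside, z up; to be left alone
- roll_core: cardboard core of the old roll, upright tube 40 mm across, 105 mm high, in front of the printer; bystander; stands loose on the counter near the printer, origin at the centre of its underside, z up; to be left alone
- card_reader: card reader lying flat, 165 by 78 mm, 42 mm high; bystander; stands loose on the counter near the printer, origin at the centre of its underside, z up; to be left alone
- tape_stand: tape dispenser 150 by 62 mm, 94 mm high over its tape roll; bystander; stands loose on the counter near the printer, origin at the centre of its underside, z up; to be left alone

How it is judged:
By the outcome, as a careful person would: the job done as asked, in the order asked, and still so for the second after the job is handed in, with the robot touching nothing.
It also fails if it takes over 51 s, if anything falls off the work surface, if the arm or the gripper's body presses on something with over 40 N, if the wrist force passes 120 N, or if a joint passes its speed limit or range.

## Working session

There is one attempt and no reset: what is moved stays moved. The work goes in short steps, Python scripts to look and compute and a tool call to move; the robot and the scene stay as the last step left them, time stands still between calls to the robot, and variables do not carry over. Pictures are saved under pics/ and viewed, at most 10 in all, crops included, and the job is handed in when it is done.

Besides the shell and the picture viewer there is one more tool, called after ">>>" as name(argument=value, ...) on one line, values as JSON. step_arm: Moves the arm, as the interface text tells. Its arguments: {"type":"object","properties":{"targets":{"type":"string"},"gripper":{"type":"number"},"squeeze":{"type":"number"}},"required":["targets"]}

```bash
mkdir -p pics; ls
cat > h.py <<'E'
import numpy as np, cv2
from station import manip
from scipy.spatial.transform import Rotation as R
def cam(n, s=None):
    c=manip.get_calibration(n); f=240/np.tan(np.radians(c['fov_y'])/2)
    if n=='wrist':
        T=np.eye(4);T[:3,:3]=R.from_quat(s['tool_rot']).as_matrix();T[:3,3]=s['tcp_pos']
        E=T@np.array(c['tool_from_camera'])
    else: E=np.array(c['extrinsics'])
    return f,c['cx'],c['cy'],E
def ray(C,p):
    f,cx,cy,E=C; d=E[:3,:3]@np.array([(p[0]-cx)/f,(p[1]-cy)/f,1]); return E[:3,3],d/np.linalg.norm(d)
def atz(C,p,z):
    o,d=ray(C,p); return o+d*(z-o[2])/d[2]
def proj(C,X):
    f,cx,cy,E=C; v=(np.array(X)-E[:3,3])@E[:3,:3]; return np.array([cx+f*v[0]/v[2],cy+f*v[1]/v[2]])
def tri(rs):
    A=0;b=0
    for o,d in rs:
        P=np.eye(3)-np.outer(d,d);A=A+P;b=b+P@o
    return np.linalg.solve(A,b)
E
python3 - <<'E'
from h import *
np.set_printoptions(precision=4,suppress=True)
s=manip.sense();print(s['tcp_pos'],s['tool_rot'],s['force'])
ims=[]
for n in['scene','side']:
    im=manip.snapshot(n);cv2.imwrite(f'pics/{n}0.png',im[:,:,::-1]);C=cam(n)
    print(n,manip.get_calibration(n)['fov_y'],C[3])
    for q in['printer','lid_hinge','lid_press','rocker_front','feed_top','pause_top']:
        print(q,[(np.round(r['position'],1),round(r['p'],2)) for r in manip.mark_of(n,q)[:2]])
E
```

```text
pics
[0.1602 0.6034 0.2304] [ 0.1295  0.9916 -0.001  -0.0003] [-0.5634  0.4117  0.1298]
scene 43.519887724620276 [[-0.0741  0.7243 -0.6855  1.3973]
 [ 0.9972  0.063  -0.0412  0.0972]
 [ 0.0134 -0.6866 -0.7269  0.986 ]
 [ 0.      0.      0.      1.    ]]
printer [(array([243.2, 264.2]), 0.71)]
lid_hinge [(array([247.4, 268.3]), 0.82), (array([381. , 274.2]), 0.44)]
lid_press [(array([254.2, 163.4]), 0.55)]
rocker_front [(array([190.1, 231.8]), 0.71)]
feed_top [(array([204.8, 187.8]), 0.6), (array([202.7, 207.4]), 0.18)]
pause_top [(array([201.4, 207.4]), 0.57)]
side 51.98427813632974 [[ 0.988  -0.1133  0.1053  0.4636]
 [-0.1545 -0.6898  0.7073 -0.8052]
 [-0.0075 -0.715  -0.699   0.9699]
 [ 0.      0.      0.      1.    ]]
printer [(array([327. , 328.4]), 0.64)]
lid_hinge [(array([371.3, 278.9]), 0.69)]
lid_press [(array([305.9, 237.8]), 0.62)]
rocker_front [(array([353.4, 317.1]), 0.7)]
feed_top [(array([306.4, 240.9]), 0.62), (array([288.9, 324.8]), 0.44)]
pause_top [(array([313.8, 325.1]), 0.48)]
```

View pics/scene0.png

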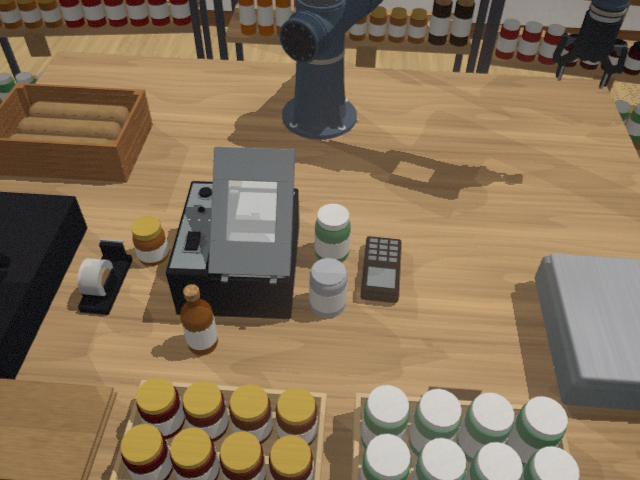

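View pics/side0.png

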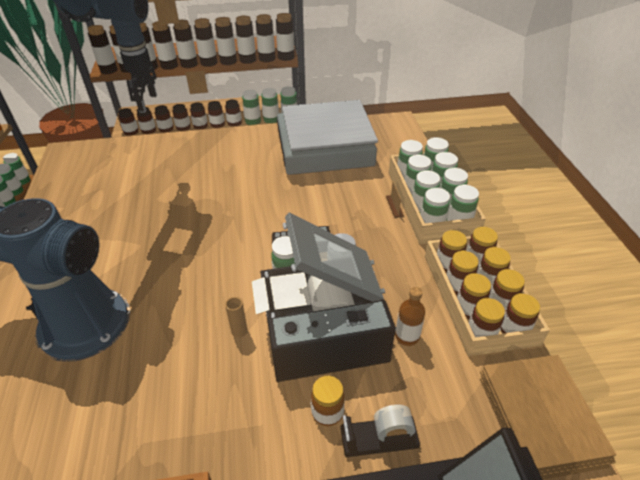

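The scene view shows the feed button at about (205,191), pause at (201,209), the rocker at (193,240) and the lid open. In the side view, feed is at (290,326), pause at (313,322) and the rocker at (357,316). The networks' feed hit at (306,241) in the side view is wrong.

```bash
cat >> h.py <<'E'
P={'feed_top':[-.085,-.075,.147],'pause_top':[-.035,-.075,.144],'rocker_front':[.0435,-.075,.1505],'lid_hinge':[.112,.04,.128],'printer':[0,0,0]}
def lidp(a):
    r=np.array([-.198,.016]); c,s=np.cos(a),np.sin(a)
    return [.112+r[0]*c+r[1]*s,.04,.128-r[0]*s+r[1]*c]
def toW(p,X):
    c,s=np.cos(p[2]),np.sin(p[2]); X=np.asarray(X,float); return np.array([p[0]+c*X[0]-s*X[1],p[1]+s*X[0]+c*X[1],X[2]])
E
cat > fit.py <<'E'
from h import *
from scipy.optimize import least_squares
np.set_printoptions(precision=4,suppress=True)
guess=[.62,-.03,0,.8]
obs=[]
C={}
app={'scene':{'feed_top':(205,190),'pause_top':(201,208),'rocker_front':(193,236),'lid_hinge':(250,270),'lid_press':(254,163)},
'side':{'feed_top':(290,326),'pause_top':(313,322),'rocker_front':(353,317),'lid_hinge':(371,279),'lid_press':(306,238)}}
for n in app:
    C[n]=cam(n)
    for q,a in app[n].items():
        rs=[r for r in manip.mark_of(n,q) if np.hypot(*(np.array(r['position'])-a))<12]
        u=rs[0]['position'] if rs else a
        obs.append((n,q,np.array(u)))
def res(p):
    return np.concatenate([proj(C[n],toW(p,lidp(p[3]) if q=='lid_press' else P[q]))-u for n,q,u in obs])
r=least_squares(res,guess,loss='soft_l1',f_scale=2)
print(r.x,np.degrees(r.x[2]))
for o,e in zip(obs,res(r.x).reshape(-1,2)):print(*o,e)
for q in ['feed_top','pause_top','rocker_front','lid_hinge']:print(q,toW(r.x,P[q]))
print('press',toW(r.x,lidp(r.x[3])))
for q in['pickle_jar','tin_can','syrup_bottle','roll_core','jam_jar']:
  for n in app: print(q,n,[(atz(C[n],r['position'],0)[:2],round(r['p'],2)) for r in manip.mark_of(n,q)[:2]])
E
python3 fit.py
```

```text
[ 0.5729 -0.125   0.0104  0.7249] 0.5963175405580312
scene feed_top [204.8 187.8] [0.9528 1.8831]
scene pause_top [201.4 207.4] [-0.3291 -0.0165]
scene rocker_front [190.1 231.8] [2.266  1.3285]
scene lid_hinge [247.4 268.3] [0.0748 3.0519]
scene lid_press [254.2 163.4] [-1.5943  0.9271]
side feed_top [288.9 324.8] [-0.4078  2.0037]
side pause_top [313.8 325.1] [-1.1003 -0.8118]
side rocker_front [353.4 317.1] [-3.2334  0.024 ]
side lid_hinge [371.3 278.9] [-2.6336  0.1159]
side lid_press [305.9 237.8] [1.5513 3.2178]
feed_top [ 0.4887 -0.2008  0.147 ]
pause_top [ 0.5387 -0.2003  0.144 ]
rocker_front [ 0.6172 -0.1995  0.1505]
lid_hinge [ 0.6845 -0.0838  0.128 ]
press [ 0.5469 -0.0852  0.2713]
pickle_jar scene [(array([0.5032, 0.0564]), 0.87), (array([ 0.5622, -0.1318]), 0.27)]
pickle_jar side [(array([0.5036, 0.0674]), 0.75)]
tin_can scene [(array([0.6502, 0.0629]), 0.78)]
tin_can side [(array([0.4989, 0.0603]), 0.57)]
syrup_bottle scene [(array([ 0.7646, -0.17  ]), 0.98)]
syrup_bottle side [(array([ 0.7646, -0.1611]), 0.79)]
roll_core scene [(array([ 0.5613, -0.1344]), 0.33)]
roll_core side [(array([ 0.375 , -0.0905]), 0.64)]
jam_jar scene [(array([ 0.5466, -0.3312]), 0.64), (array([ 0.5598, -0.1333]), 0.64)]
jam_jar side []
```

>>> step_arm(targets="-40 -41 -40 -8;-75 -77 -60 -14.9;-110 -113 -80 -14.9;-145 -149 -100 -14.9;-180 -185 -110 -14.9;-215 -221 -110 -14.9;-250 -257 -110 -14.9;-285 -293 -110 -14.9;-320 -329 -110 -14.9;-355 -365 -110 -14.9;-390 -401 -110 -14.9;-425 -437 -110 -14.9", gripper=1)

```text
t: 2.9
tcp_pos: [0.4435, 0.0994, 0.3417]
tool_rot: [0.0, 1.0, 0.0, 0.001]
force: [1.3, 0.1, -0.5]
finger_gap: -0.003
gripper_force: 0.0
```

>>> step_arm(targets="-10 -48 -20 0;-20 -96 -40 0;-30 -144 -60 0;-41 -191 -60 0;-41 -191 -60 0")

```text
t: 3.4
tcp_pos: [0.4855, -0.095, 0.4022]
tool_rot: [0.003, 1.0, -0.002, 0.002]
force: [-0.8, 0.0, -1.4]
finger_gap: -0.001
gripper_force: 0.0
```

Run:
```python
from h import *
np.set_printoptions(precision=4,suppress=True)
s=manip.sense();print(s['tcp_pos'],s['force'],s['t'])
im=manip.snapshot('wrist');cv2.imwrite('pics/w1.png',im[:,:,::-1]);C=cam('wrist',s)
print(C[3])
p=[.5729,-.125,.0104]
for q in P: print(q,proj(C,toW(p,P[q])),[(np.round(r['position'],1),round(r['p'],2)) for r in manip.mark_of('wrist',q)[:2]])
print(proj(C,toW(p,lidp(.725))),[(np.round(r['position'],1),round(r['p'],2)) for r in manip.mark_of('wrist','lid_press')[:2]])
```

```text
[ 0.4855 -0.095   0.4022] [-0.7774  0.008  -1.3693] 3.4
[[ 0.0065  0.9627  0.2705  0.4168]
 [ 1.     -0.0053 -0.0051 -0.0947]
 [-0.0035  0.2705 -0.9627  0.5443]
 [ 0.      0.      0.      1.    ]]
feed_top [225.9947 208.2544] [(array([230.1, 211.3]), 0.75)]
pause_top [230.5135 251.4854] [(array([308.2, 241.9]), 0.63), (array([233.2, 252.2]), 0.5)]
rocker_front [234.7839 317.2513] [(array([234.8, 323.7]), 0.89)]
lid_hinge [333.0752 356.6003] []
printer [304.1485 245.0864] [(array([305.3, 243.5]), 0.62)]
[336.0276 306.8189] [(array([339.1, 301.2]), 0.76)]
```

View pics/w1.png

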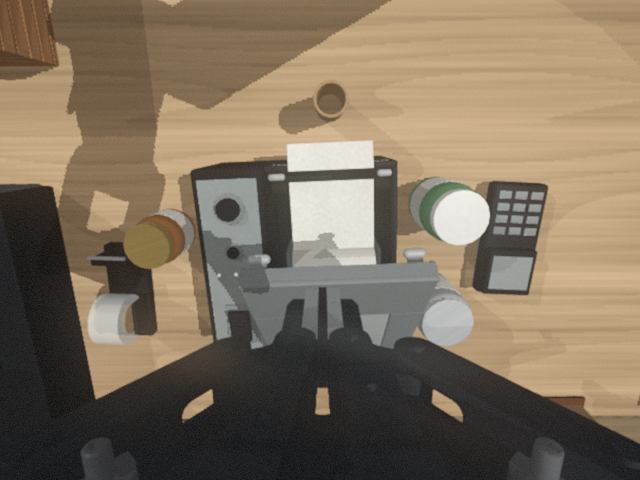

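>>> step_arm(targets="-25 15 30 0;-55 35 60 0;-55 35 80 0;-55 35 90 0;-55 35 90 0;-55 35 90 0")

```text
t: 4.35
tcp_pos: [0.5389, -0.0545, 0.3122]
tool_rot: [-0.0, 1.0, -0.0, 0.001]
force: [-0.2, 0.7, 0.1]
finger_gap: -0.002
gripper_force: 0.0
```

>>> step_arm(targets="-16 -31 0 0;-16 -31 0 0;-16 -31 0 0;-16 -31 10 0;-16 -31 20 0;-14 -31 30 0;-8 -31 42 0;-5 -31 50 0;-1 -31 58 0;-1 -31 58 0")

```text
t: 5.35
tcp_pos: [0.5388, -0.0853, 0.252]
tool_rot: [-0.0, 1.0, 0.0, -0.001]
force: [0.5, -0.1, -1.0]
finger_gap: -0.002
gripper_force: 0.0
```

>>> step_arm(targets="7 0 8 0;13 0 15 0;18 0 24 0;23 0 32 0;28 0 41 0;32 0 50 0;36 0 60 0;39 0 69 0;42 0 78 0;44 0 82 0;44 0 82 0")

```text
t: 6.45
tcp_pos: [0.4944, -0.085, 0.1703]
tool_rot: [-0.0, 1.0, 0.001, -0.002]
force: [-0.5, -0.5, 0.5]
finger_gap: 0.001
gripper_force: 0.3
```

Run:
```python
from h import *
s=manip.sense()
ims=[cv2.resize(manip.snapshot('side')[180:400,200:460],None,fx=1.5,fy=1.5),cv2.resize(manip.snapshot('scene')[130:350,130:390],None,fx=1.5,fy=1.5)]
cv2.imwrite('pics/s2.png',np.hstack(ims)[:,:,::-1])
```

```text
(no output)
```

View pics/s2.png

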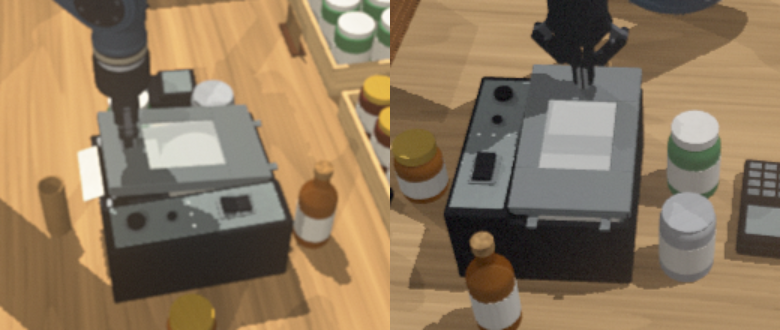

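The lid is nearly down, with the fingertips on its front strip. Next I push it on to the latch.

>>> step_arm(targets="2 0 8 0;3 0 14 0;4 0 19 0;5 0 23 0;5 0 26 0;5 0 28 0;5 0 28 0")

```text
t: 7.25
tcp_pos: [0.4912, -0.0854, 0.1438]
tool_rot: [-0.0, 1.0, 0.0, 0.0]
force: [-0.9, 2.4, 9.0]
finger_gap: 0.001
gripper_force: 4.0
```

>>> step_arm(targets="0 0 2 0;0 0 4 0;0 0 4 0")

```text
t: 7.55
tcp_pos: [0.4913, -0.0855, 0.1432]
tool_rot: [-0.0, 1.0, -0.0, 0.001]
force: [-6.8, 2.7, 36.1]
finger_gap: -0.003
gripper_force: 17.6
```

>>> step_arm(targets="0 0 -30 0;0 0 -70 0;-20 -40 -100 0;-50 -80 -110 0;-50 -105 -110 0;-50 -105 -110 0;-50 -105 -110 0")

```text
t: 8.25
tcp_pos: [0.5398, -0.1906, 0.248]
tool_rot: [0.001, 1.0, 0.001, -0.001]
force: [0.6, 1.2, 0.9]
finger_gap: -0.007
gripper_force: 0.0
```

```bash
cat > look.py <<'E'
from h import *
from scipy.optimize import least_squares
import sys
np.set_printoptions(precision=4,suppress=True)
s=manip.sense();print(s['tcp_pos'],s['force'],s['t'])
im=manip.snapshot('wrist');cv2.imwrite(sys.argv[1],im[:,:,::-1]);C=cam('wrist',s)
p=[.5729,-.125,.0104]
for q in['feed_top','pause_top','rocker_front']:
    for r in manip.mark_of('wrist',q)[:2]: print(q,proj(C,toW(p,P[q])),np.array(r['position']),r['p'],atz(C,r['position'],P[q][2]),'exp',toW(p,P[q]))
for n in['scene','side']:
    manip.snapshot(n);C=cam(n)
    for q,X in[('lid_press',lidp(0)),('feed_top',P['feed_top']),('rocker_front',P['rocker_front'])]:
        for r in manip.mark_of(n,q)[:1]: print(n,q,proj(C,toW(p,X)),np.array(r['position']),r['p'])
E
python3 look.py pics/w2.png
```

```text
[ 0.5398 -0.1906  0.248 ] [0.6373 1.1888 0.8645] 8.25
feed_top [306.5983 168.0645] [308.2 169.9] 0.72 [ 0.4899 -0.1999  0.147 ] exp [ 0.4887 -0.2009  0.147 ]
feed_top [306.5983 168.0645] [145.4 294.9] 0.19 [ 0.5767 -0.3162  0.147 ] exp [ 0.4887 -0.2009  0.147 ]
pause_top [308.4586 241.6029] [312.6 240.5] 0.75 [ 0.5379 -0.1975  0.144 ] exp [ 0.5387 -0.2004  0.144 ]
scene lid_press [261.1202 193.3637] [258.8 193.5] 0.81
scene feed_top [205.7403 189.675 ] [204.2 187.7] 0.44
scene rocker_front [192.3522 233.119 ] [190.8 231.6] 0.78
side lid_press [281.8138 285.7144] [282.7 285.8] 0.79
side feed_top [288.4829 326.8173] [289.9 326.5] 0.49
side rocker_front [350.159  317.1376] [352.7 316.5] 0.55
```

View pics/w2.png

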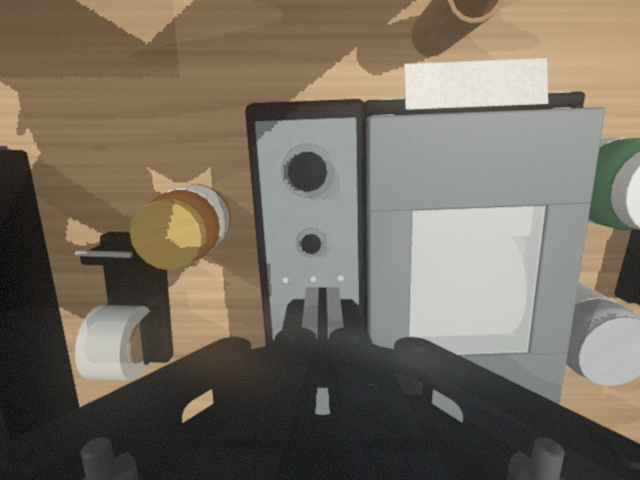

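>>> step_arm(targets="-40 -8 20 0;-76 -8 50 0;-76 -8 70 0;-76 -8 78 0;-76 -8 78 0;-76 -8 78 0")

```text
t: 9.45
tcp_pos: [0.6168, -0.1989, 0.1722]
tool_rot: [0.0, 1.0, -0.0, 0.0]
force: [0.8, 0.6, 0.5]
finger_gap: -0.0
gripper_force: 0.0
```

>>> step_arm(targets="1 0 8 0;1 0 15 0;1 0 19 0;1 0 22 0;1 0 24 0;1 0 26 0;1 0 26 0")

```text
t: 10.15
tcp_pos: [0.6155, -0.1987, 0.1469]
tool_rot: [-0.0, 1.0, -0.0, -0.0]
force: [-3.6, 0.5, 9.2]
finger_gap: 0.002
gripper_force: 5.0
```

>>> step_arm(targets="0 0 1.5 0;0 0 1.5 0;0 0 -15 0;0 0 -40 0;30 0 -60 0;70 0 -80 0;95 8 -100 0;95 8 -100 0;95 8 -100 0")

```text
t: 11.05
tcp_pos: [0.5214, -0.1909, 0.246]
tool_rot: [0.0, 1.0, -0.001, 0.001]
force: [-0.0, -0.0, -0.4]
finger_gap: 0.002
gripper_force: 0.0
```

```bash
python3 look.py pics/w3.png
python3 - <<'E'
from h import *
w=cv2.imread('pics/w3.png')[:,:,::-1]
a=cv2.resize(w[100:420,180:440],(390,480)); b=cv2.resize(manip.snapshot('side')[270:390,250:350+50],(390,312),interpolation=cv2.INTER_CUBIC)
b=np.vstack([b,np.zeros((168,390,3),np.uint8)])
cv2.imwrite('pics/v3.png',np.hstack([a,b])[:,:,::-1])
E
```

```text
[ 0.5214 -0.1909  0.246 ] [-0.0215 -0.0452 -0.3838] 11.05
feed_top [307.8537 196.1537] [308.1 200.2] 0.67 [ 0.4913 -0.2007  0.147 ] exp [ 0.4887 -0.2009  0.147 ]
pause_top [309.5613 267.0449] [313.5 268.1] 0.84 [ 0.5395 -0.1976  0.144 ] exp [ 0.5387 -0.2004  0.144 ]
scene lid_press [261.1202 193.3637] [260.4 194. ] 0.93
scene feed_top [205.7403 189.675 ] [202.2 188.3] 0.41
scene rocker_front [192.3522 233.119 ] [190.9 232.7] 0.51
side lid_press [281.8138 285.7144] [280.8 286.4] 0.9
side feed_top [288.4829 326.8173] [292.  325.8] 0.45
side rocker_front [350.159  317.1376] [351.  319.1] 0.75
```

View pics/v3.png

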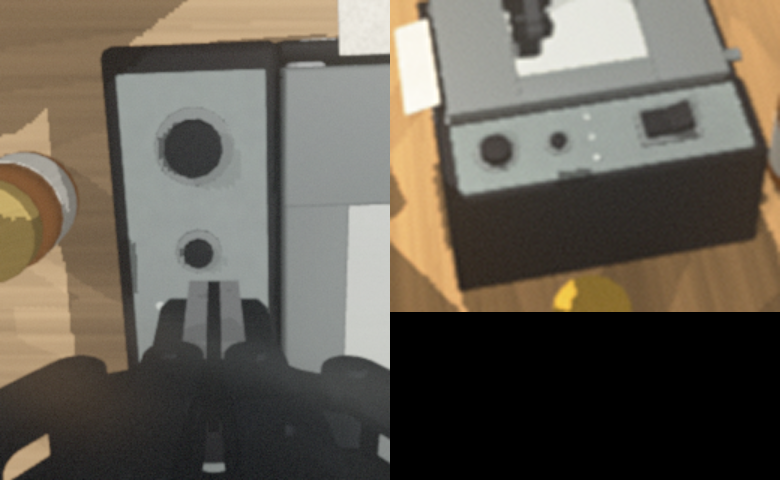

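The side view shows the rear half of the rocker raised, so it is on. Next is the feed button, at about (0.490, -0.200).

>>> step_arm(targets="16 -9 20 0;31 -9 50 0;31 -9 70 0;31 -9 75 0;31 -9 75 0;31 -9 75 0")

```text
t: 12.3
tcp_pos: [0.491, -0.2002, 0.1712]
tool_rot: [-0.0, 1.0, -0.001, 0.001]
force: [0.2, 0.2, -0.4]
finger_gap: 0.0
gripper_force: 0.0
```

>>> step_arm(targets="0 0 8 0;0 0 16 0;0 0 21 0;0 0 25 0;0 0 28 0;0 0 30 0;0 0 30 0")

```text
t: 13.0
tcp_pos: [0.4897, -0.1995, 0.1419]
tool_rot: [-0.0, 1.0, -0.0, -0.0]
force: [-2.9, 2.1, 12.3]
finger_gap: -0.0
gripper_force: 6.3
```

>>> step_arm(targets="0 0 1 0;0 0 1 0;0 0 -15 0;0 0 -40 0;0 0 -80 0;30 0 -110 0;55 0 -130 0;55 0 -130 0;55 0 -130 0;55 0 -130 0")

```text
t: 14.0
tcp_pos: [0.4352, -0.1997, 0.2695]
tool_rot: [-0.0, 1.0, 0.0, -0.0]
force: [0.3, 0.2, -0.5]
finger_gap: 0.001
gripper_force: 0.0
```

```bash
python3 look.py pics/w4.png
python3 - <<'E'
from h import *
w=cv2.imread('pics/w4.png')[:,:,::-1]
b=cv2.resize(manip.snapshot('side')[200:400,240:430],(456,480),interpolation=cv2.INTER_CUBIC)
cv2.imwrite('pics/v4.png',np.hstack([w[:,200:540],b])[:,:,::-1])
E
```

```text
[ 0.4352 -0.1997  0.2695] [ 0.3161  0.2014 -0.5419] 14.0
scene lid_press [261.1202 193.3637] [262.2 192. ] 0.79
scene feed_top [205.7403 189.675 ] [329.3 255.1] 0.61
scene rocker_front [192.3522 233.119 ] [190.5 233.5] 0.77
side lid_press [281.8138 285.7144] [289.4 326.8] 0.62
side feed_top [288.4829 326.8173] [287.2 326.9] 0.63
side rocker_front [350.159  317.1376] [350.1 317.5] 0.56
```

View pics/v4.png

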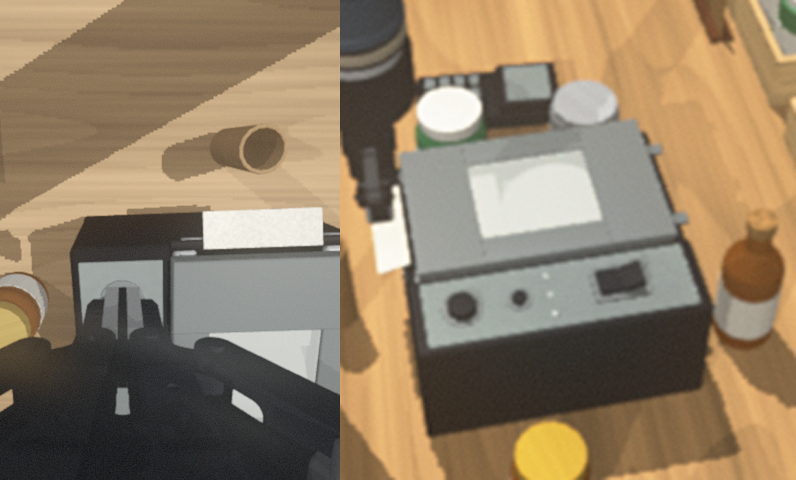

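The lid lies shut, the rocker's rear half is raised and the feed button is back up. Nothing has moved and the arm is clear.

```bash
python3 -c "
from station import manip
print(manip.sign_off())"
```

```text
the job is handed in; nothing more can be done
None
```

I pushed the lid shut, switched the rocker on, then pressed the feed button fully and released it; the arm stayed away from the pause button and the goods, and the job is handed in at about 14 s (latch and rocker judged from force, depth and pictures).

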